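Eject the hand-bearing compass from its dock

TASK

Get the hand-bearing compass out of its dock on the chart table: take the stay by its finger peg and flip it fully up so that it props the clear cover open, then press the slanted ejector key fully home so that the compass is pushed out of its hood. Take the compass and set it down gently, upright, in the middle of the wooden coaster, leaving the cover propped open and the tea caddy, mug and pencil sharpener undisturbed.

Things in the scene. Friction and masses are not known exactly. Their poses are not given: they have to be found in the camera images.
- dock: Fixed wooden instrument dock; base plate 260 (x) x 220 (y) x 12 mm, origin at the centre of its underside, open front to its own -x, z up. 'Dock (..)' below means mm in this frame. Base in front of the hood (x -130 to 0) is a flat free apron, top z 12. Cheeks 8 thick, x 20 to 130: at y -106 up to z 95, at y 106 up to z 40. Back wall at x 126 up to z 95. Its front faces the robot's left, give or take 17 degrees.
- hood_mouth (a point): Middle of the mouth of the grey tunnel hood on the dock, dock (0, 0, 36). The hood is open to -x, runs back to x 121, inner width 60, walls 6 thick, roof underside at z 60, outer top z 66.
- cover (a joint): Angle of the clear cover (rad), hinged at the back (dock x 125, z 100): 0 shut and level over hood and key; about 1.18 with the stay fully up, when it overhangs hood and key, so that a tool must reach in under it tilted. Pinned to the stay: moving one moves the other.
- cover_edge (a point): Middle of the cover's front edge, 170 mm from its hinge line, at dock (-45, 0, 100) when shut, about (60, 0, 257) when fully up. Cover spans dock y -105 to 105. A white lip there hangs 20 mm from the cover's plane (down when shut, towards -x when up).
- stay (a joint): Angle of the steel stay (rad): 0 lying level, pointing to dock -x; 1.45 fully up at its stop. Turns about the dock's y axis: the peg end rises and swings back towards +x. Stiff pivot: it stays where it is left and carries the cover with it. Takes about 4 N at the peg.
- stay_hinge (a point): Point on the stay's pivot axis (along the dock's y), beside the middle of the peg: dock (90, -143.5, 100).
- stay_peg (a point): Middle of the round steel finger peg, 12 mm thick, sticking out sideways (dock -y) from the stay's tip, dock y -116 to -168, 125 mm from the pivot axis; at stay angle 0 at dock (-35, -143.5, 100). Free space below and round it; can be pinched from above with fingers either side along the dock's x, or pushed up from below.
- eject_key (a joint): Travel (m) of the spring ejector key: 0 out, 0.022 fully pressed. Slides 35 degrees off vertical, pressing towards dock (0.574, 0, -0.819). Spring 2 N at rest, 8 N at the end, 9 to 12 N in all; springs back when let go. Drives a pusher in the hood 2.8 times as far to -x, which pushes the compass about 55 mm out over the apron, where it stays.
- key_top (a point): Centre of the key's flat black 30 x 30 mm cap, beside the hood on the dock's own +y side; at rest at dock (18, 78, 78). The cap face is square to the sliding line; the point's z axis points out of the cap, back along that line.
- compass: White compass: block 92 (x) x 54 (y) x 36 mm high, on top a round dial 50 mm wide, 8 high, 14 mm to +x, and a sight 10 wide, 6 high near the -x end. Origin: centre of the underside, z up. 0.12 to 0.2 kg. Starts inside the hood on the base plate, x along dock x. Once ejected, about 46 mm stands clear of the hood, to grip across the 54 mm; draw it straight out to dock -x, then lift.
- coaster: Round wooden coaster, 130 mm diameter, 10 mm thick, stuck to the table; origin at the centre of its underside. Stands to the left or to the right of the dock as seen from the robot; the sharpener is on the other side.
- caddy: Bystander: stainless steel tea caddy with ribbed twist cap, upright cylinder 76 mm diameter, 129 mm tall, origin at the centre of its underside. Stands close by the coaster, 125 mm centre to centre.
- sharpener: Bystander: black aluminium desk pencil sharpener, 82 x 50 mm, 52 mm tall, origin at the centre of its underside.
- mug: Bystander: white mug, 76 mm diameter, 90 mm tall, handle at its +y; origin at the centre of its underside.
Things that resemble listed ones, but are neither listed nor needed, are in the scene too. Several things look just like the coaster: the one meant starts farthest to the robot's left.

How it is judged:
By the outcome, as a careful person would: the job done as asked, in the order asked, and still so for the second after the job is handed in, with the robot touching nothing.
It also fails if it takes over 64 s, if anything falls off the work surface, if the arm or the gripper's body presses on something with over 40 N, if the wrist force passes 120 N, or if a joint passes its speed limit or range.

ROBOT

A 6-joint arm with a two-finger parallel gripper is mounted at the origin on the work surface. World frame = base frame: x ahead of the robot, y to its left, z up, the work surface at z = 0. Lengths are in m, angles in degrees, forces in N, time in s.
With the tool pointing down it reaches from about 0.4 to 0.825 m from the base axis. Payload 7 kg.
Tool frame: the origin (TCP) lies midway between the tips of the shut fingers; the grasp point (between the pads) lies r.grasp_offset behind it (r.grasp_offset is the distance from the TCP to the grasp point, in m); z points along the fingers, y is the direction in which the jaws open and shut (so a half turn about z gives the same grasp; the last joint's range is limited). The gripper opens to 88 mm and grips with 3 to 60 N. Pads are 19 mm wide; open, the fingers measure 130 mm over their backs; the gripper's body (78 mm by 193 mm) begins 47 mm behind the grasp point.
Start: joints at [-52.363, 20.546, 0.682, 0, -70.136, -16.507], TCP at [0.243, -0.63, 0.227] pointing down, gripper open.
Joint ranges: [-176.03, 176.03], [-82.01, 121.73], [-58.28, 71.71], [-173.87, 95.51], [-174.79, -0.11], [-173.66, 173.66]. Speed limits (degrees/s): [136.94, 136.94, 172.46, 180, 180, 180].

INTERFACE

Orientations are given as [roll, pitch, yaw] about the fixed x, y, z axes, in that order (R = Rz(yaw) Ry(pitch) Rx(roll)).
In Python, from plant import status, imaging, r gives the robot as it stands.
- The arm moves only by the tool apply_moves, never from a script. Its argument "moves" is a list of rows, each a list of 6 numbers: the shift along the tool's x, y, z in units of 200 mm (1.0 is 200 mm), then the turn, a rotation vector about the tool's x, y, z in units of 90 degrees (1.0 is 90 degrees). In form: [[tx, ty, tz, rx, ry, rz], ...]. A call has 1 to 12 rows; each row is the pose to reach, as a shift and turn from the pose measured when the call began, along the tool's axes at that moment; what a row does not reach only later rows make up. A row lasts 1/8 s, in which the tool goes at most 62.5 mm and 10.7 degrees, less where a joint would pass 70% of its speed; a pose out of reach is approached as far as the arm can. A call with a number of a shift or a turn outside -1 to 1 is refused whole. A call with a gripper value outside its range is refused whole. "hand" is the closure, from -1 (fully open) to 1 (shut), set as the call begins (left out, the last holds). The fingers move at their own pace and stop on an object; "grip_force" is the grip in N (left out, the last holds). Time passes only in rows, so rows that repeat a pose let the fingers close. It gives the time, the measured TCP pose, the force and the opening at its end, in the units of the state.
- status.get_state(): the state, without advancing time (a new reading comes with each control period).
- imaging.capture(name): name is "side" or "top"; returns (picture, depth): 384x512x3 uint8, blue, green, red; 384x512 float32, m along the optical axis (not along the pixel's ray), 0 where there is no reading.
- imaging.camera_info(name): a dict with "fx", "fy", "cx", "cy" (pixels), "T" (4x4, takes a point from camera to world coordinates). Camera axes: x right, y up, looking along -z (the intrinsics and any distortion apply to the point x, -y, -z); pixel columns grow to the right and rows downward; lengths in m; the calibration is good to about 2 mm. A picture is of the moment at which its call begins. camera_info takes no time and is no camera call.
- r.close_job(): hands the job in, once; it reports no verdict.
The state is a dict: "time_s": time; "joints": joint angles; "qd": joint speeds; "joint_torque": joint torques, N m; "tcp_pos": TCP position; "eef_rot": TCP orientation; "contact_force": force on the tool from outside, world axes, zero at the start; "moment": the same for the moment, N m; "gripper_width": finger opening in m.
Only numpy, scipy, OpenCV 4.12 (cv2) and the standard library are available. Lean on these libraries where they do the work, as an engineer would, in place of code of your own. Each camera call takes 0.05 s, during which the arm holds its last target.

## Working session

There is one attempt and no reset: what is moved stays moved. The work goes in short steps, Python scripts to look and compute and a tool call to move; the robot and the scene stay as the last step left them, time stands still between calls to the robot, and variables do not carry over. Pictures are saved under pics/ and viewed, and the job is handed in when it is done.

Besides the shell and the picture viewer there is one more tool, called after ">>>" as a command line: name --pt "numbers of a row" for each row, then --argument value for the rest. apply_moves: Moves the arm, as the interface text tells. Its arguments: {"type":"object","properties":{"moves":{"type":"array","items":{"type":"array","items":{"type":"number"}}},"hand":{"type":"number"},"grip_force":{"type":"number"}},"required":["moves"]}

```bash
ls; mkdir -p pics; python3 - <<'E'
from plant import status, imaging, r
import cv2,numpy as np
print(status.get_state(), r.grasp_offset)
for n in ("side","top"):
    p,d=imaging.capture(n); cv2.imwrite(f"pics/{n}0.png",p); np.save(f"{n}0.npy",d); cv2.imwrite(f"{n}0.png",p)
    i=imaging.camera_info(n); print(n,i)
E
```

```text
pics
{'time_s': 0.0, 'joints': array([-5.23648253e+01,  2.05919789e+01,  6.34625460e-01, -1.91090918e-02,
       -7.01348368e+01, -1.65085935e+01]), 'qd': array([ 0.1201463 ,  0.04185892, -0.00543597,  0.07945639,  0.00282114,
        0.0677914 ]), 'joint_torque': array([ 2.14296539e-03, -5.82722032e+01,  2.93049413e+01,  6.99694008e+00,
        6.69937843e-03, -1.22665606e-04]), 'tcp_pos': array([ 0.24311122, -0.62919264,  0.22562619]), 'eef_rot': array([ 1.79906505e+02, -8.97584788e-03, -1.58879919e+02]), 'contact_force': array([-0.19746031, -0.35729833,  0.63232013]), 'moment': array([0.00991491, 0.02897032, 0.01627597]), 'gripper_width': 0.08778533698535161} 0.0188
side {'fx': 361.08593411218334, 'fy': 361.08593411218334, 'cx': 254.7722170252266, 'cy': 187.65137986064343, 'T': array([[-0.94990393,  0.24132978, -0.19860127,  0.22028935],
       [-0.31253977, -0.73103996,  0.60654718,  0.58784688],
       [ 0.00119243,  0.63823234,  0.76984288,  0.97771437],
       [ 0.        ,  0.        ,  0.        ,  1.        ]])}
top {'fx': 449.2576243122044, 'fy': 449.2576243122044, 'cx': 255.3532171630646, 'cy': 191.1414765480813, 'T': array([[ 0.01116956,  0.99811917, -0.06027732,  0.35010627],
       [-0.99993246,  0.01134277,  0.00253226, -0.13864923],
       [ 0.00321121,  0.06024497,  0.99817846,  1.92857999],
       [ 0.        ,  0.        ,  0.        ,  1.        ]])}
```

View pics/side0.png

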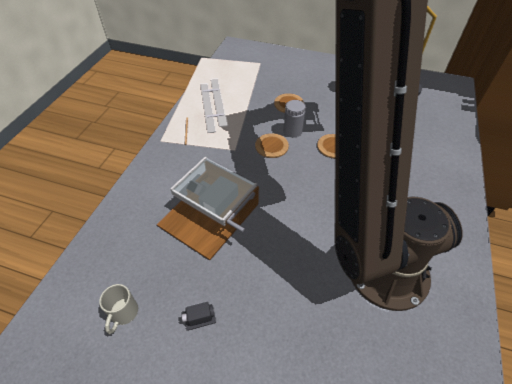

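View pics/top0.png

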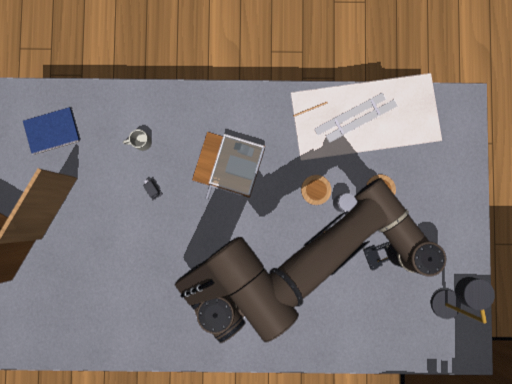

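```bash
cat > h.py <<'E'
import numpy as np, cv2
from plant import status, imaging, r
from scipy.spatial.transform import Rotation as Ro
def cam(n): return imaging.camera_info(n)
def ray(n,u,v):
    i=cam(n); d=np.array([(u-i['cx'])/i['fx'],-(v-i['cy'])/i['fy'],-1.]); return i['T'][:3,3], i['T'][:3,:3]@d
def onz(n,u,v,z):
    o,d=ray(n,u,v); return o+d*(z-o[2])/d[2]
def proj(n,P):
    i=cam(n); c=i['T'][:3,:3].T@(np.asarray(P)-i['T'][:3,3]); return np.array([i['cx']+i['fx']*c[0]/-c[2], i['cy']+i['fy']*c[1]/c[2]])
def cloud(n,d):
    i=cam(n); v,u=np.mgrid[:384,:512]; p=np.stack([(u-i['cx'])/i['fx']*d,-(v-i['cy'])/i['fy']*d,-d],-1)
    return p@i['T'][:3,:3].T+i['T'][:3,3]
E
python3 - <<'E'
from h import *
s=cv2.imread('side0.png');t=cv2.imread('top0.png')
cv2.imwrite('pics/sz.png',cv2.resize(s[150:260,150:270],None,fx=6,fy=5.4,interpolation=cv2.INTER_CUBIC)[:600])
cv2.imwrite('pics/tz.png',cv2.resize(t[120:210,180:280],None,fx=6,fy=6,interpolation=cv2.INTER_CUBIC))
for u,v in [(317,190),(383,183)]: print('c',onz('top',u,v,.01))
for u,v in [(272,146),(330,146),(288,102)]: print('cs',onz('side',u,v,.01))
print('caddy',onz('top',347,203,.129),onz('side',296,107,.129))
print('mug',onz('top',139,139,.09),'sharp',onz('top',151,187,.05))
for n in('top','side'):
    im=cv2.imread(n+'0.png'); hsv=cv2.cvtColor(im,cv2.COLOR_BGR2HSV)
    m=cv2.inRange(hsv,(5,100,60),(22,255,255)); 
    k,l,st,c=cv2.connectedComponentsWithStats(m)
    for j in range(1,k):
        if 60<st[j,4]<3000: print(n,st[j],c[j],onz(n,*c[j],.01))
E
```

```text
c [ 0.47385816 -0.40734953  0.01      ]
c [ 0.50714594 -0.69030964  0.01      ]
cs [ 0.47205462 -0.39323822  0.01      ]
cs [ 0.25996992 -0.46331165  0.01      ]
cs [ 0.48389138 -0.67780394  0.01      ]
caddy [ 0.41532632 -0.51115764  0.129     ] [ 0.41522532 -0.50224309  0.129     ]
mug [0.67116181 0.33907019 0.09      ] sharp [0.47595851 0.29382117 0.05      ]
top [193 132  29  53 811] [207.00986436 157.71639951] [0.6074557  0.06576858 0.01      ]
top [367 175  28  19 176] [384.4375     181.77272727] [ 0.51249465 -0.69650997  0.01      ]
top [302 176  29  28 656] [315.80640244 189.42530488] [ 0.47626534 -0.40223041  0.01      ]
top [  0 244  32  18 188] [ 17.49468085 254.38297872] [0.18620886 0.8607941  0.01      ]
top [ 495  245   17   92 1431] [503.69531796 289.56254368] [ 0.06085419 -1.19858539  0.01      ]
top [492 299   4  38 127] [493.39370079 319.53543307] [-0.06449685 -1.15234161  0.01      ]
top [475 309  12  15  77] [482.31168831 316.54545455] [-0.05257345 -1.10582186  0.01      ]
side [422   6  15  46 150] [429.08666667  26.05333333] [-0.0837736  -1.58232277  0.01      ]
side [275  94  27  18 237] [284.6835443  100.51476793] [ 0.50028273 -0.68339195  0.01      ]
side [256 134  32  24 614] [271.64495114 145.21335505] [ 0.47459127 -0.39699017  0.01      ]
side [317 134  19  24 348] [327.53735632 145.28735632] [ 0.269729   -0.46424582  0.01      ]
side [ 157  201   78   59 2230] [195.56188341 229.3690583 ] [0.59472834 0.04785022 0.01      ]
```

View pics/sz.png

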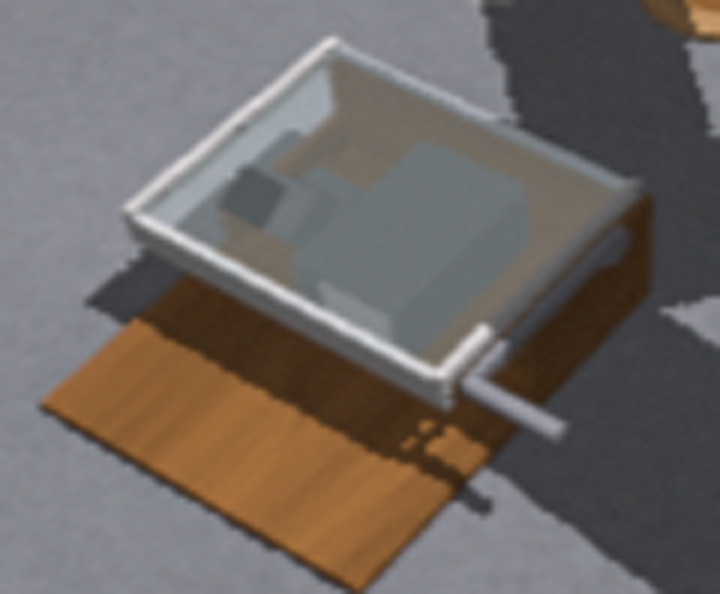

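View pics/tz.png

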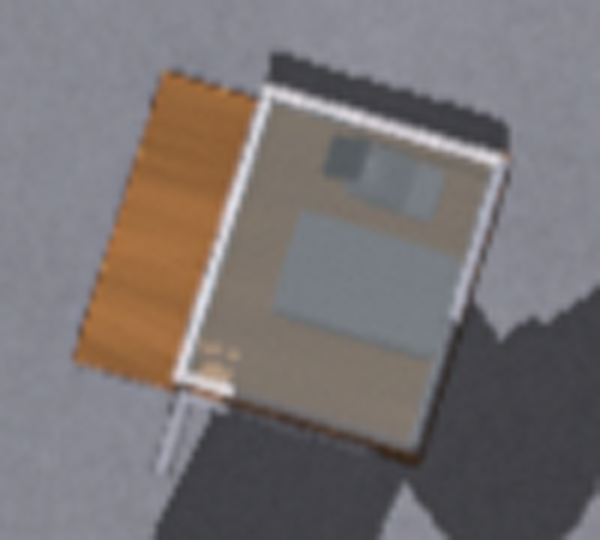

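```bash
python3 - <<'E'
from h import *
T=[((165,72),(-130,110,12)),((76,362),(-130,-110,12)),((266,90),(-45,105,100)),((180,380),(-45,-105,100)),((505,158),(125,105,100)),((163,473),(-35,-168,100))]
S=[((40,405),(-130,110,12)),((360,590),(-130,-110,12)),((128,208),(-45,105,100)),((445,383),(-45,-105,100)),((335,40),(125,105,100)),((640,186),(125,-105,100)),((562,432),(-35,-168,100))]
def fit(W,D):
    W=np.array(W)[:,:2];D=np.array(D)[:,:2]/1000.
    w0=W.mean(0);d0=D.mean(0);H=(D-d0).T@(W-w0)
    a=np.arctan2(H[0,1]-H[1,0],H[0,0]+H[1,1]);R=np.array([[np.cos(a),-np.sin(a)],[np.sin(a),np.cos(a)]])
    t=w0-R@d0; res=W-(D@R.T+t); print(np.degrees(a),t,'res mm\n',(res*1000).round(1)); return a,t
wt=[onz('top',(c[0]+.5)/6-.5+180,(c[1]+.5)/6-.5+120,d[2]/1000) for c,d in T]
ws=[onz('side',(c[0]+.5)/6-.5+150,(c[1]+.5)/5.4-.5+150,d[2]/1000) for c,d in S]
fit(wt,[d for c,d in T]);fit(ws,[d for c,d in S])
fit(wt+ws,[d for c,d in T+S])
# depth check
for n in('top','side'):
    P=cloud(n,np.load(n+'0.npy'))
    for u,v in ([(317,190),(250,230)] if n=='top' else [(272,146),(195,230),(240,300)]): print(n,u,v,P[v,u])
E
```

```text
-105.97354320474001 [ 0.57992958 -0.02702281] res mm
 [[-1.  -0.4]
 [ 0.9 -1.2]
 [-1.5  1.1]
 [ 0.7 -1.3]
 [ 0.3  0.4]
 [ 0.6  1.4]]
-106.16597952928534 [ 0.58162486 -0.02734742] res mm
 [[-2.6  4.9]
 [-0.9  3.4]
 [ 2.2 -5.7]
 [ 0.7 -1.2]
 [ 0.5 -2.9]
 [ 0.9 -1.2]
 [-0.8  2.7]]
-106.05504526148347 [ 0.58083943 -0.02717792] res mm
 [[-2.1 -0.1]
 [-0.2 -1.2]
 [-2.4  1.4]
 [-0.4 -1.3]
 [-0.4  0.7]
 [-0.5  1.4]
 [-1.6  4.4]
 [ 0.2  3.4]
 [ 3.  -6. ]
 [ 1.6 -1.2]
 [ 1.  -3.2]
 [ 1.6 -1.1]
 [ 0.1  2.8]]
top 317 190 [ 0.47395247 -0.40755431  0.00853788]
top 250 230 [ 2.99780543e-01 -1.22503945e-01  2.87771295e-04]
side 272 146 [ 0.47160483 -0.39148548  0.01172885]
side 195 230 [0.5952532  0.05085655 0.0104904 ]
side 240 300 [ 0.38430563  0.2178392  -0.0005482 ]
```

```bash
cat >> h.py <<'E'
A=np.radians(-106.0); DO=np.array([.5803,-.0271,0]); DR=Ro.from_euler('z',A)
def dw(p): return DO+DR.apply(np.array(p)/1000.)
G=.0188
def Rot(zd,jaw):  # tool z and jaw direction in world
    z=np.array(zd)/np.linalg.norm(zd); y=np.array(jaw)-z*np.dot(jaw,z); y/=np.linalg.norm(y)
    return Ro.from_matrix(np.stack([np.cross(y,z),y,z],1))
def cur():
    s=status.get_state(); return np.array(s['tcp_pos']),Ro.from_euler('xyz',s['eef_rot'],degrees=True),s
def row(p,R):
    p0,R0,s=cur(); d=R0.inv().apply(np.array(p)-p0)/.2; w=(R0.inv()*R).as_rotvec()/(np.pi/2)
    return np.round(np.r_[d,w],3).tolist()
def show():
    p,R,s=cur(); q=DR.inv().apply(p-DO)*1000; print('t',round(s['time_s'],2),'tcp',p.round(4),'dock',q.round(1),'rpy',np.round(s['eef_rot'],1),'F',np.round(s['contact_force'],1),'w',round(s['gripper_width'],4),'j',np.round(s['joints'],0))
DX=DR.apply([1,0,0]);DY=DR.apply([0,1,0])
RP=Rot([0,0,-1],DX)
RC=Rot([0,0,-1],DY)
RK=Rot(DR.apply([.574,0,-.819]),DY)
E
python3 - <<'E'
from h import *
show()
print(RP.as_euler('xyz',degrees=True),RC.as_euler('xyz',degrees=True))
p=dw([-35,-152,200]);print(p)
print(row(p,RP)); p0,_,_=cur(); print(row(p0+.25*(p-p0),cur()[1]))
E
```

```text
t 0.1 tcp [ 0.2431 -0.6292  0.2257] dock [ 671.7 -158.1  225.7] rpy [ 179.9   -0.  -158.9] F [-0.3 -0.5  0.5] w 0.0879 j [-52.  21.   1.  -0. -70. -17.]
[180.   0. -16.] [180.   0.  74.]
[0.44383553 0.04844104 0.2       ]
[-2.157, 2.799, 0.133, 0.0, 0.001, -1.588]
[-0.539, 0.7, 0.033, 0.0, 0.0, 0.0]
```

```bash
sed -i 's/^RC=.*/RC=Rot([0,0,-1],-DY)/; s/^RK=.*/RK=Rot(DR.apply([.574,0,-.819]),-DY)/' h.py; sed -n '/^RC/,$p' h.py
```

```text
RC=Rot([0,0,-1],-DY)
RK=Rot(DR.apply([.574,0,-.819]),-DY)
```

>>> apply_moves --pt "-0.25 0.32 0 0 0 -0.11" --pt "-0.5 0.64 0 0 0 -0.22" --pt "-0.75 0.97 0 0 0 -0.33" --pt "-0.75 0.97 0 0 0 -0.44" --pt "-0.75 0.97 0 0 0 -0.5" --pt "-0.75 0.97 0 0 0 -0.5" --hand -1

```text
time_s: 0.85
tcp_pos: [0.3135, -0.3936, 0.2262]
eef_rot: [180.0, 0.1, -113.8]
contact_force: [0.3, -0.2, -0.0]
gripper_width: 0.0876
```

```bash
python3 - <<'E'
from h import *
show(); print(row(dw([-35,-152,200]),RP))
E
```

```text
t 0.85 tcp [ 0.3135 -0.3936  0.2262] dock [ 425.8 -155.5  226.2] rpy [ 1.800e+02  1.000e-01 -1.138e+02] F [ 0.3 -0.2 -0. ] w 0.0876 j [-29.   4. -21.  -0. -65.   5.]
[-2.285, 0.297, 0.133, -0.0, 0.001, -1.087]
```

>>> apply_moves --pt "-0.3 0.04 0.02 0 0 -0.11" --pt "-0.6 0.08 0.04 0 0 -0.22" --pt "-0.9 0.12 0.05 0 0 -0.33" --pt "-1 0.13 0.06 0 0 -0.44" --pt "-1 0.13 0.06 0 0 -0.54" --pt "-1 0.13 0.06 0 0 -0.54"

```text
time_s: 1.6
tcp_pos: [0.3705, -0.2003, 0.2142]
eef_rot: [180.0, 0.1, -65.4]
contact_force: [0.9, -0.3, -0.4]
gripper_width: 0.0879
```

```bash
python3 - <<'E'
from h import *
show(); print(row(dw([-35,-152,200]),RP))
E
```

```text
t 1.6 tcp [ 0.3705 -0.2003  0.2142] dock [ 224.3 -153.9  214.2] rpy [ 1.80e+02  1.00e-01 -6.54e+01] F [ 0.9 -0.3 -0.4] w 0.0879 j [ -1.  -4. -30.  -0. -64.  26.]
[-0.979, -0.851, 0.072, -0.0, 0.001, -0.549]
```

>>> apply_moves --pt "-0.22 -0.2 0.02 0 0 -0.11" --pt "-0.44 -0.4 0.04 0 0 -0.22" --pt "-0.66 -0.6 0.05 0 0 -0.33" --pt "-0.85 -0.75 0.07 0 0 -0.44" --pt "-0.979 -0.851 0.07 0 0 -0.549" --pt "-0.979 -0.851 0.07 0 0 -0.549" --pt "-0.979 -0.851 0.07 0 0 -0.549" --pt "-0.979 -0.851 0.07 0 0 -0.549"

```text
time_s: 2.6
tcp_pos: [0.4437, 0.0475, 0.2003]
eef_rot: [-180.0, 0.1, -16.3]
contact_force: [0.9, 0.2, 0.1]
gripper_width: 0.0874
```

```bash
python3 - <<'E'
from h import *
show(); print(row(dw([-35,-152,200]),RP),row(dw([-35,-152,82]),RP))
for n in('top','side'):
    p,d=imaging.capture(n); cv2.imwrite(n+'1.png',p)
t=cv2.imread('top1.png')[110:230,170:290];s=cv2.imread('side1.png')[100:270,120:290]
cv2.imwrite('pics/v1.png',np.hstack([cv2.resize(t,(400,400)),cv2.resize(s,(400,400))]))
E
```

```text
t 2.6 tcp [0.4437 0.0475 0.2003] dock [ -34.1 -151.9  200.3] rpy [-1.80e+02  1.00e-01 -1.63e+01] F [0.9 0.2 0.1] w 0.0874 j [ 31.  -0. -29.  -0. -61.  42.]
[-0.001, -0.005, 0.002, -0.0, 0.001, -0.003] [0.0, -0.004, 0.592, -0.0, 0.001, -0.003]
```

View pics/v1.png

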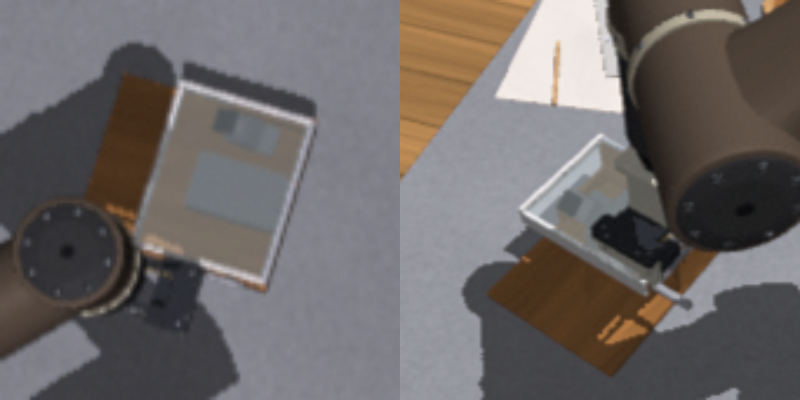

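>>> apply_moves --pt "0 -0.004 0.2 0 0 0" --pt "0 -0.004 0.4 0 0 0" --pt "0 -0.004 0.5 0 0 0" --pt "0 -0.004 0.59 0 0 0" --pt "0 -0.004 0.59 0 0 0" --pt "0 -0.004 0.59 0 0 0"

```text
time_s: 3.45
tcp_pos: [0.4444, 0.0485, 0.0832]
eef_rot: [-179.9, 0.0, -16.2]
contact_force: [0.3, -0.3, 0.9]
gripper_width: 0.0875
```

>>> apply_moves --pt "0 0 0 0 0 0" --pt "0 0 0 0 0 0" --pt "0 0 0 0 0 0" --pt "0 0 0 0 0 0" --pt "0 0 0 0 0 0" --pt "0 0 0 0 0 0" --pt "0 0 0 0 0 0" --pt "0 0 0 0 0 0" --hand 1 --grip_force 12

```text
time_s: 4.45
tcp_pos: [0.4456, 0.051, 0.0833]
eef_rot: [-179.6, -0.1, -16.3]
contact_force: [-5.9, 26.6, -3.3]
gripper_width: 0.0135
```

```bash
python3 - <<'E'
from h import *
show()
E
```

```text
t 4.45 tcp [0.4456 0.051  0.0833] dock [ -38.  -151.    83.3] rpy [-1.796e+02 -1.000e-01 -1.630e+01] F [-5.9 26.6 -3.3] w 0.0135 j [ 32.   8. -38.  -0. -44.  42.]
```

>>> apply_moves --pt "0 0.001 -0.037 0 0 0" --pt "0 0.004 -0.075 0 0 0" --pt "0 0.01 -0.112 0 0 0" --pt "0 0.018 -0.149 0 0 0" --pt "0 0.028 -0.185 0 0 0" --pt "0 0.04 -0.22 0 0 0" --pt "0 0.054 -0.255 0 0 0" --pt "0 0.071 -0.289 0 0 0" --pt "0 0.089 -0.321 0 0 0" --pt "0 0.109 -0.353 0 0 0" --pt "0 0.131 -0.383 0 0 0" --pt "0 0.155 -0.412 0 0 0" --grip_force 20

```text
time_s: 5.95
tcp_pos: [0.4379, 0.0247, 0.1666]
eef_rot: [-179.2, -0.1, -16.3]
contact_force: [-7.5, 21.9, 8.5]
gripper_width: 0.0111
```

```bash
sed -i 's/^A=.*/A=np.radians(-106.0); DO=np.array([.5811,-.0242,0]); DR=Ro.from_euler("z",A)/' h.py; python3 - <<'E'
from h import *
show()
p,d=imaging.capture('side'); cv2.imwrite('pics/s2.png',cv2.resize(p[80:280,110:310],(600,600)))
E
```

```text
t 5.95 tcp [0.4379 0.0247 0.1666] dock [  -7.5 -151.2  166.6] rpy [-1.792e+02 -1.000e-01 -1.630e+01] F [-7.5 21.9  8.5] w 0.0111 j [ 29.   0. -33.  -1. -56.  45.]
```

View pics/s2.png

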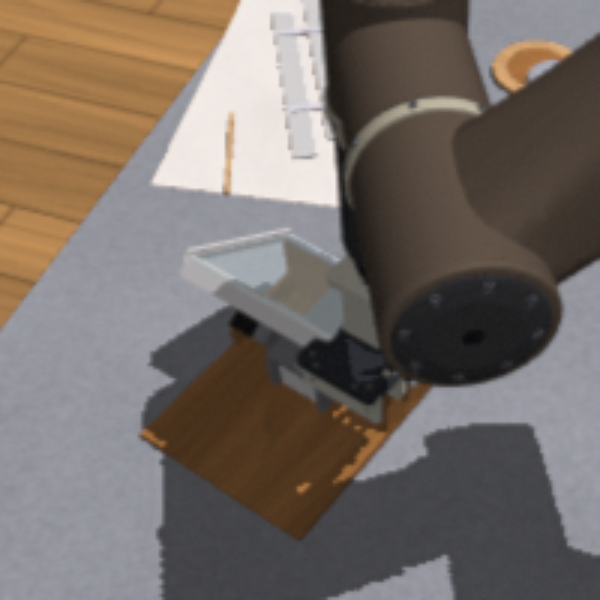

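>>> apply_moves --pt "0 0.027 -0.03 0 0 0" --pt "0 0.056 -0.059 0 0 0" --pt "0 0.087 -0.085 0 0 0" --pt "0 0.12 -0.109 0 0 0" --pt "0 0.154 -0.132 0 0 0" --pt "0 0.189 -0.151 0 0 0"

```text
time_s: 6.75
tcp_pos: [0.4278, -0.0109, 0.1981]
eef_rot: [-178.9, -0.3, -16.3]
contact_force: [-4.1, 12.1, 8.0]
gripper_width: 0.0112
```

```bash
python3 - <<'E'
from h import *
show()
E
```

```text
t 6.75 tcp [ 0.4278 -0.0109  0.1981] dock [  29.5 -151.1  198.1] rpy [-178.9   -0.3  -16.3] F [-4.1 12.1  8. ] w 0.0112 j [ 25.  -3. -31.  -1. -61.  50.]
```

>>> apply_moves --pt "0 0.036 -0.018 0 0 0" --pt "0 0.076 -0.036 0 0 0" --pt "0 0.117 -0.05 0 0 0" --pt "0 0.16 -0.062 0 0 0" --pt "0 0.196 -0.069 0 0 0" --pt "0 0.225 -0.074 0 0 0"

```text
time_s: 7.5
tcp_pos: [0.4156, -0.0538, 0.2127]
eef_rot: [-178.8, -0.3, -16.3]
contact_force: [1.0, 26.3, 2.3]
gripper_width: 0.0112
```

```bash
python3 - <<'E'
from h import *
show()
for n in('top','side'):
    p,d=imaging.capture(n); cv2.imwrite(n+'3.png',p)
t=cv2.imread('top3.png')[110:230,170:290];s=cv2.imread('side3.png')[100:270,120:290]
cv2.imwrite('pics/v3.png',np.hstack([cv2.resize(t,(400,400)),cv2.resize(s,(400,400))]))
E
```

```text
t 7.5 tcp [ 0.4156 -0.0538  0.2127] dock [  74.  -151.   212.7] rpy [-178.8   -0.3  -16.3] F [ 1.  26.3  2.3] w 0.0112 j [ 19.  -4. -31.  -1. -63.  55.]
```

View pics/v3.png

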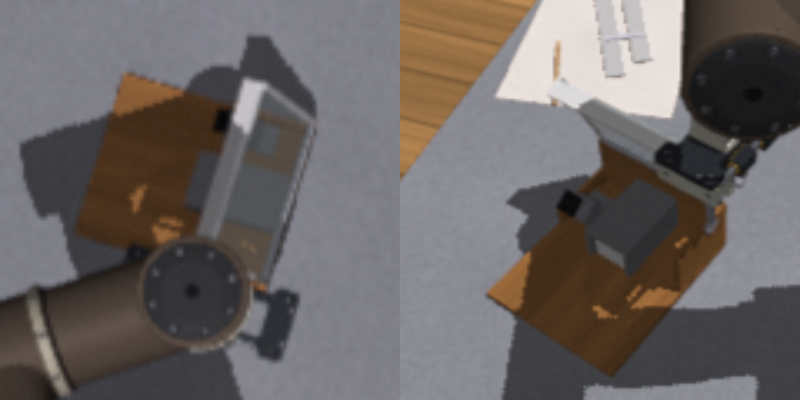

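>>> apply_moves --pt "0 0.02 -0.002 0 0 0" --pt "0 0.035 -0.003 0 0 0" --pt "0 0.035 -0.003 0 0 0"

```text
time_s: 7.98
tcp_pos: [0.4157, -0.0541, 0.2129]
eef_rot: [-178.0, -0.4, -16.3]
contact_force: [0.1, 37.7, -1.6]
gripper_width: 0.011
```

```bash
python3 - <<'E'
from h import *
show()
E
```

```text
t 7.97 tcp [ 0.4157 -0.0541  0.2129] dock [  74.3 -150.8  212.9] rpy [-178.    -0.4  -16.3] F [ 0.1 37.7 -1.6] w 0.011 j [ 18.  -4. -30.  -2. -63.  56.]
```

>>> apply_moves --pt "0 0 0 0 0 0" --pt "0 0 0 0 0 0" --pt "0 0 0 0 0 0" --pt "0 0 0 0 0 0" --pt "0 0 0 0 0 0" --pt "0 0 0 0 0 0" --pt "0 0 -0.1 0 0 0" --pt "0 0 -0.25 0 0 0" --pt "0 0 -0.5 0 0 0" --pt "0 0 -0.6 0 0 0" --pt "0 0 -0.6 0 0 0" --hand -1

```text
time_s: 9.35
tcp_pos: [0.4144, -0.0578, 0.3343]
eef_rot: [-177.9, -0.6, -16.3]
contact_force: [0.3, 0.7, -0.2]
gripper_width: 0.0877
```

```bash
python3 - <<'E'
from h import *
show()
for n in('top','side'):
    p,d=imaging.capture(n); cv2.imwrite(n+'4.png',p); np.save(n+'4.npy',d)
t=cv2.imread('top4.png')[110:230,170:290];s=cv2.imread('side4.png')[100:270,120:290]
cv2.imwrite('pics/v4.png',np.hstack([cv2.resize(t,(400,400)),cv2.resize(s,(400,400))]))
print(RK.as_euler('xyz',degrees=True), dw([18,78,78]))
kp=lambda b:dw([18-.574*b,78,78+.819*b])
print(row(dw([-170,-152,330]),RC)); print(row(kp(80),RK))
E
```

```text
t 9.35 tcp [ 0.4144 -0.0578  0.3343] dock [  78.3 -151.   334.3] rpy [-177.9   -0.6  -16.3] F [ 0.3  0.7 -0.2] w 0.0877 j [ 18.  -9. -18.  -1. -79.  56.]
[-180.          -35.02487328 -106.        ] [ 0.65111694 -0.06300242  0.078     ]
[-0.007, -1.242, 0.054, -0.021, 0.014, 0.996]
[1.141, -0.506, 0.968, -0.324, 0.32, 0.957]
```

View pics/v4.png

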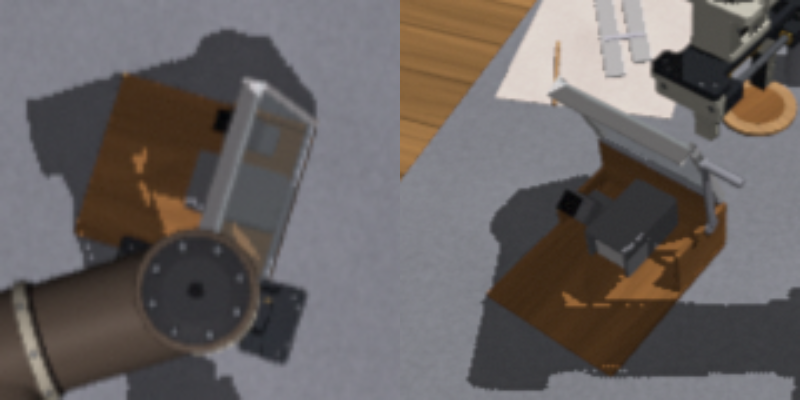

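```bash
python3 - <<'E'
from h import *
for n in('top','side'):
    im=cv2.imread(n+'4.png'); g=im.max(2)
    m=(g<45).astype(np.uint8); k,l,st,c=cv2.connectedComponentsWithStats(m)
    print(n,[(st[j].tolist(),c[j].round(1).tolist()) for j in range(1,k) if 15<st[j,4]<400 and 180<c[j][0]<260 and 130<c[j][1]<200], proj(n,dw([18,78,78])))
o1,d1=ray('side',192.2,186.3)
print(onz('side',192.2,186.3,.078),dw([18,78,78]))
cv2.imwrite('pics/k4.png',np.hstack([cv2.resize(cv2.imread('side4.png')[165:215,170:220],(400,400)),cv2.resize(cv2.imread('top4.png')[125:175,215:265],(400,400))]))
E
```

```text
top [([234, 143, 6, 7, 31], [236.3, 145.8]), ([177, 181, 39, 26, 138], [198.2, 189.8]), ([226, 195, 5, 5, 19], [228.2, 196.6]), ([248, 195, 7, 4, 18], [250.6, 196.4])] [236.51201286 145.42126646]
side [([186, 181, 12, 12, 86], [191.8, 186.1]), ([200, 186, 5, 9, 19], [202.3, 189.8]), ([224, 187, 14, 20, 72], [231.5, 196.1])] [191.08002978 185.94547301]
[ 0.64703651 -0.0627692   0.078     ] [ 0.65111694 -0.06300242  0.078     ]
```

View pics/k4.png

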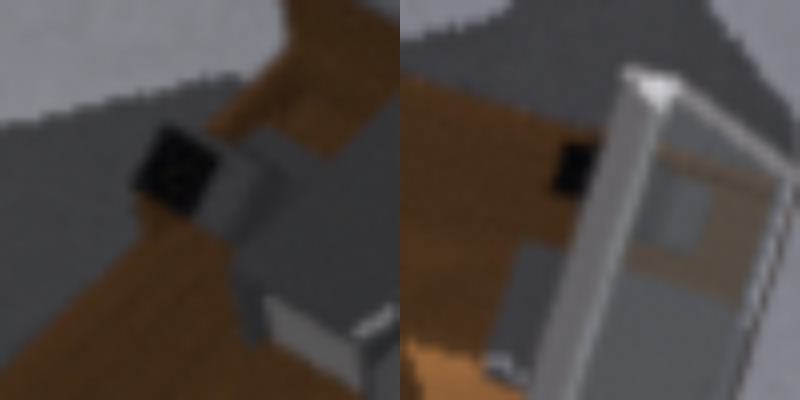

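```bash
python3 - <<'E'
from h import *
print(row(dw([-110,-20,330]),RC))
E
```

```text
[0.654, -0.946, 0.048, -0.021, 0.014, 0.996]
```

>>> apply_moves --pt "0.1 -0.25 0 0 0 0.11" --pt "0.2 -0.5 0 0 0 0.22" --pt "0.3 -0.75 0 0 0 0.33" --pt "0.45 -0.946 0.02 0 0 0.44" --pt "0.654 -0.946 0.04 0 0 0.55" --pt "0.654 -0.946 0.048 -0.01 0 0.66" --pt "0.654 -0.946 0.048 -0.01 0 0.77" --pt "0.654 -0.946 0.048 -0.02 0.01 0.88" --pt "0.654 -0.946 0.048 -0.02 0.014 0.996" --pt "0.654 -0.946 0.048 -0.02 0.014 0.996" --pt "0.654 -0.946 0.048 -0.02 0.014 0.996" --hand 1

```text
time_s: 10.82
tcp_pos: [0.5919, 0.0871, 0.3292]
eef_rot: [180.0, 0.0, -105.8]
contact_force: [-0.5, -0.4, 0.4]
gripper_width: 0.0008
```

```bash
python3 - <<'E'
from h import *
show()
kp=lambda b:dw([18-.574*b,76.5,78+.819*b])
print(row(kp(160),RK),row(kp(60),RK))
E
```

```text
t 10.82 tcp [0.5919 0.0871 0.3292] dock [-109.9  -20.3  329.2] rpy [ 180.     0.  -105.8] F [-0.5 -0.4  0.4] w 0.0008 j [ 27.  11.   0.  -0. -80. -43.]
[0.183, -0.483, 0.6, -0.0, 0.389, 0.003] [0.47, -0.482, 1.01, -0.0, 0.389, 0.003]
```

>>> apply_moves --pt "0.04 -0.12 0.1 0 0.1 0" --pt "0.08 -0.24 0.2 0 0.2 0" --pt "0.12 -0.36 0.35 0 0.3 0" --pt "0.18 -0.48 0.5 0 0.389 0" --pt "0.183 -0.483 0.6 0 0.389 0.003" --pt "0.183 -0.483 0.6 0 0.389 0.003" --pt "0.183 -0.483 0.6 0 0.389 0.003" --pt "0.183 -0.483 0.6 0 0.389 0.003"

```text
time_s: 11.82
tcp_pos: [0.6753, 0.0258, 0.2119]
eef_rot: [-179.7, -34.8, -106.2]
contact_force: [0.6, -0.2, 1.0]
gripper_width: 0.0002
```

```bash
python3 - <<'E'
from h import *
show()
kp=lambda b:dw([18-.574*b,76.5,78+.819*b])
print(row(kp(10),RK))
p,d=imaging.capture('side'); cv2.imwrite('pics/s5.png',cv2.resize(p[60:280,90:310],(600,600)))
E
```

```text
t 11.82 tcp [0.6753 0.0258 0.2119] dock [-74.   76.8 211.9] rpy [-179.7  -34.8 -106.2] F [ 0.6 -0.2  1. ] w 0.0002 j [ 31.  32.  -1.  23. -85. -55.]
[-0.004, 0.004, 0.762, -0.002, 0.003, -0.002]
```

View pics/s5.png

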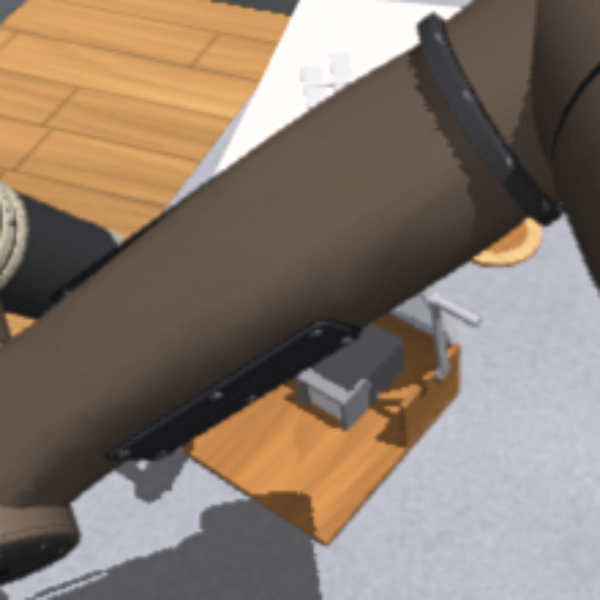

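```bash
python3 - <<'E'
from h import *
for n in('side','top'):
    p,d=imaging.capture(n); P=cloud(n,d); Q=DR.inv().apply((P-DO).reshape(-1,3)).reshape(P.shape)*1000
    np.save(n+'5.npy',Q); cv2.imwrite(n+'5.png',p)
    m=(d>0)&(Q[...,2]>270)&(Q[...,0]>-150)&(Q[...,0]<150)&(abs(Q[...,1])<180)
    q=Q[m]; print(n,len(q))
    for a in range(-150,150,50):
        s=q[(q[:,0]>=a)&(q[:,0]<a+50)]
        if len(s): print(a,len(s),s.min(0).round(),s.max(0).round(), 'low pt',s[s[:,2].argmin()].round())
cv2.imwrite('pics/t5.png',cv2.resize(cv2.imread('top5.png')[60:300,130:370],(600,600)))
E
```

```text
side 19
-150 5 [-149.   65.  320.] [-101.  166.  399.] low pt [-101.  162.  320.]
-100 14 [-98. 155. 287.] [-82. 161. 316.] low pt [-84. 158. 287.]
top 907
-150 703 [-150.  -23.  271.] [-100.  170.  401.] low pt [-143.   26.  271.]
-100 204 [-100.  -20.  282.] [-80. 167. 323.] low pt [-88.  79. 282.]
```

View pics/t5.png

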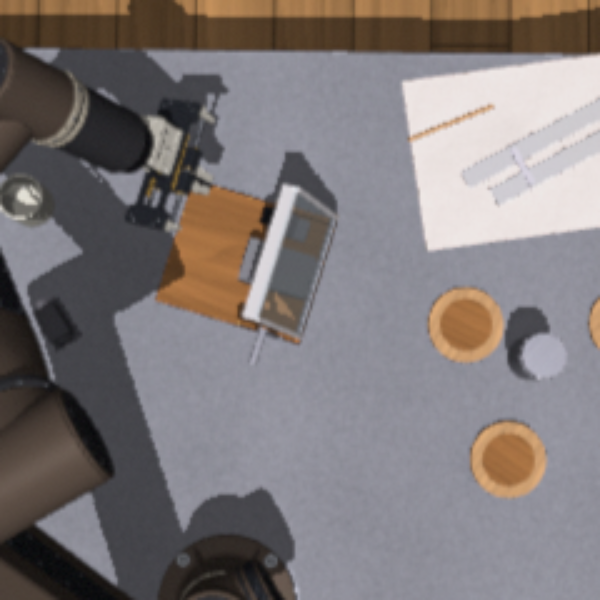

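```bash
python3 - <<'E'
from h import *
i=cam('top');
Q=np.load('top5.npy')
for v,u in [(60+40,130+12),(60+70,130+4),(60+78,130+10),(60+60,130-20),(60+80,130-30),(60+120,130-20),(60+150,130-5),(60+160,130+25),(60+180,130+20),(70,120),(90,110)]:
    w=DR.apply(Q[v,u]/1000)+DO; print(u,v,w.round(3))
E
```

```text
142 100 [0.71  0.211 0.561]
134 130 [ 0.726  0.385 -0.   ]
140 138 [0.69  0.356 0.01 ]
110 120 [0.654 0.318 0.529]
100 140 [0.592 0.351 0.518]
110 180 [0.456 0.277 0.637]
125 210 [0.369 0.214 0.7  ]
155 220 [0.343 0.122 0.741]
150 240 [0.291 0.129 0.763]
120 70 [ 1.241  0.686 -0.756]
110 90 [0.897 0.491 0.012]
```

View top5.png

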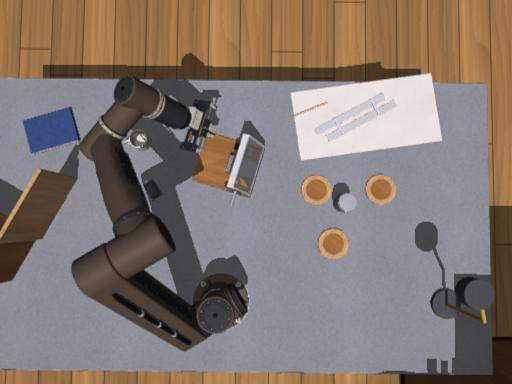

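>>> apply_moves --pt "0 0 0.2 0 0 0" --pt "0 0 0.4 0 0 0" --pt "-0.004 0.004 0.6 0 0.003 0" --pt "-0.004 0.004 0.72 0 0.003 0" --pt "-0.004 0.004 0.76 0 0.003 0" --pt "-0.004 0.004 0.76 0 0.003 0" --pt "-0.004 0.004 0.76 0 0.003 0"

```text
time_s: 12.85
tcp_pos: [0.6518, -0.0563, 0.0867]
eef_rot: [-179.7, -35.1, -106.2]
contact_force: [-0.4, 1.2, -0.5]
gripper_width: 0.0005
```

```bash
cat >> h.py <<'E'
def kshow():
    p,R,s=cur(); q=DR.inv().apply(p-DO)*1000; a=np.array([.574,0,-.819]); d=(q-np.array([18,76.5,78]))
    F=DR.inv().apply(s['contact_force']); print('adv',(d@a).round(1),'lat x',(d@np.array([.819,0,.574])).round(1),'lat y',d[1].round(1),'Fax',(F@a).round(1),'F',F.round(1))
E
python3 - <<'E'
from h import *
show();kshow()
for n in('side','top'):
    p,d=imaging.capture(n); cv2.imwrite(n+'6.png',p)
cv2.imwrite('pics/v6.png',np.hstack([cv2.resize(cv2.imread('side6.png')[150:250,150:250],(400,400)),cv2.resize(cv2.imread('top6.png')[110:190,180:260],(400,400))]))
E
```

```text
t 12.85 tcp [ 0.6518 -0.0563  0.0867] dock [11.4 76.8 86.7] rpy [-179.7  -35.1 -106.2] F [-0.4  1.2 -0.5] w 0.0005 j [ 26.  34. -16.  28. -67. -59.]
adv -10.9 lat x -0.5 lat y 0.3 Fax -0.2 F [-1.  -0.7 -0.5]
```

View pics/v6.png

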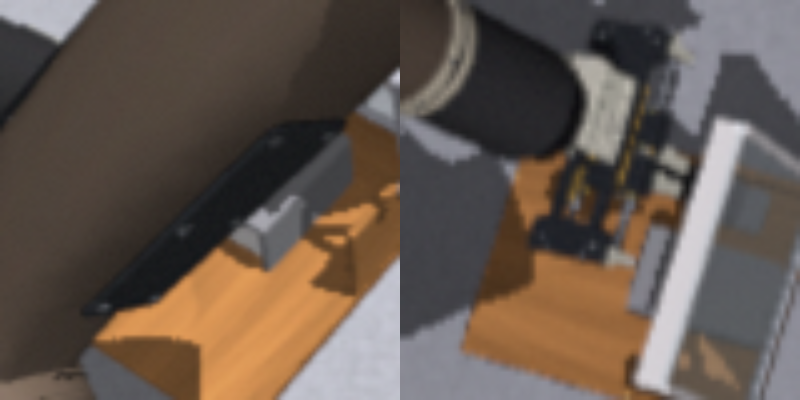

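>>> apply_moves --pt "0.001 0 0.03 0 0 0" --pt "0.002 0 0.05 0 0 0" --pt "0.002 0 0.07 0 0 0" --pt "0.002 0 0.09 0 0 0" --pt "0.002 0 0.11 0 0 0" --pt "0.002 0 0.12 0 0 0" --pt "0.002 0 0.12 0 0 0"

```text
time_s: 13.82
tcp_pos: [0.6477, -0.0697, 0.0672]
eef_rot: [-179.7, -35.1, -106.1]
contact_force: [-2.1, 3.7, 4.0]
gripper_width: 0.0006
```

```bash
python3 - <<'E'
from h import *
show();kshow()
E
```

```text
t 13.82 tcp [ 0.6477 -0.0697  0.0672] dock [25.3 76.6 67.2] rpy [-179.7  -35.1 -106.1] F [-2.1  3.7  4. ] w 0.0006 j [ 25.  35. -18.  29. -65. -60.]
adv 13.1 lat x -0.2 lat y 0.1 Fax -5.0 F [-3.  -3.1  4. ]
```

>>> apply_moves --pt "0 0 0.015 0 0 0" --pt "0 0 0.03 0 0 0" --pt "0 0 0.045 0 0 0" --pt "0 0 0.055 0 0 0" --pt "0 0 0.06 0 0 0" --pt "0 0 0.06 0 0 0"

```text
time_s: 14.58
tcp_pos: [0.6466, -0.0744, 0.0601]
eef_rot: [-179.5, -35.0, -106.1]
contact_force: [-10.1, 18.0, 20.5]
gripper_width: 0.0008
```

```bash
python3 - <<'E'
from h import *
show();kshow()
E
```

```text
t 14.57 tcp [ 0.6466 -0.0744  0.0601] dock [30.2 76.8 60.1] rpy [-179.5  -35.  -106.1] F [-10.1  18.   20.5] w 0.0008 j [ 24.  35. -19.  30. -63. -60.]
adv 21.7 lat x -0.3 lat y 0.3 Fax -25.1 F [-14.5 -14.6  20.5]
```

>>> apply_moves --pt "0 0 0.015 0 0 0" --pt "0 0 0.03 0 0 0" --pt "0 0 0.03 0 0 0" --pt "0 0 0.03 0 0 0"

```text
time_s: 15.08
tcp_pos: [0.6466, -0.0747, 0.0599]
eef_rot: [-179.3, -35.0, -106.1]
contact_force: [-17.2, 29.0, 34.9]
gripper_width: 0.0004
```

```bash
python3 - <<'E'
from h import *
show();kshow()
p,d=imaging.capture('top'); cv2.imwrite('pics/t7.png',cv2.resize(p[110:190,180:260],(600,600)))
E
```

```text
t 15.07 tcp [ 0.6466 -0.0747  0.0599] dock [30.5 76.9 59.9] rpy [-179.3  -35.  -106.1] F [-17.2  29.   34.9] w 0.0004 j [ 24.  35. -19.  30. -63. -61.]
adv 22.0 lat x -0.2 lat y 0.4 Fax -41.8 F [-23.2 -24.5  34.9]
```

View pics/t7.png

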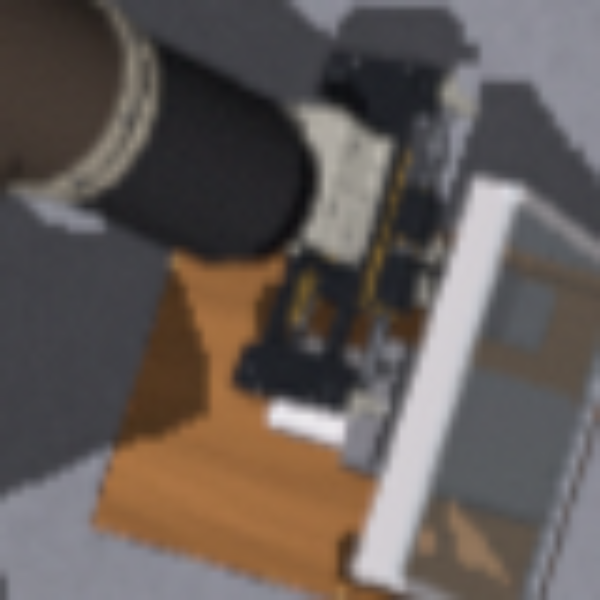

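>>> apply_moves --pt "0 0 -0.1 0 0 0" --pt "0 0 -0.3 0 0 0" --pt "0 0 -0.5 0 0 0" --pt "0 0 -0.7 0 0 0" --pt "0 0 -0.9 0 0 0" --pt "0 0 -0.95 0 0 0" --pt "0 0 -0.95 0 0 0"

```text
time_s: 16.0
tcp_pos: [0.6745, 0.0307, 0.2151]
eef_rot: [-179.3, -35.0, -106.1]
contact_force: [-0.0, -0.0, -1.3]
gripper_width: 0.0003
```

```bash
python3 - <<'E'
from h import *
show()
print(row(dw([-140,0,250]),RC))
for n in('top','side'):
    p,d=imaging.capture(n); cv2.imwrite(n+'8.png',p)
cv2.imwrite('pics/v8.png',np.hstack([cv2.resize(cv2.imread('side8.png')[150:250,150:250],(400,400)),cv2.resize(cv2.imread('top8.png')[120:200,180:260],(400,400))]))
E
```

```text
t 16.0 tcp [0.6745 0.0307 0.2151] dock [-78.6  74.7 215.1] rpy [-179.3  -35.  -106.1] F [-0.  -0.  -1.3] w 0.0003 j [ 31.  32.  -1.  23. -85. -55.]
[-0.151, 0.37, -0.323, -0.007, -0.389, 0.001]
```

View pics/v8.png

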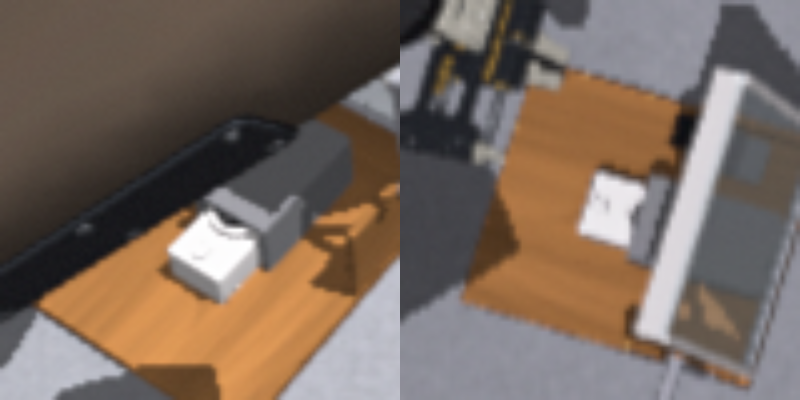

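```bash
python3 - <<'E'
from h import *
im=cv2.imread('top8.png'); hsv=cv2.cvtColor(im,cv2.COLOR_BGR2HSV)
m=cv2.inRange(hsv,(0,0,170),(180,50,255)); m[:, :212]=0; m[:,230:]=0; m[:150]=0; m[172:]=0
k,l,st,c=cv2.connectedComponentsWithStats(m); 
for j in range(1,k):
    if st[j,4]>20:
        print(st[j],c[j]); cs,_=cv2.findContours((l==j).astype(np.uint8),0,2); pts=cs[0][:,0]
        Q=np.array([DR.inv().apply(onz('top',u,v,.048)-DO)*1000 for u,v in pts]); print('dock x',Q[:,0].min(),Q[:,0].max(),'y',Q[:,1].min(),Q[:,1].max())
print(row(dw([-28,0,120]),RC))
E
```

```text
[216 155  13  14 126] [221.70634921 161.35714286]
dock x -45.67257738691636 -2.212327512414069 y -26.794752750309666 26.643932545338785
[-0.067, 0.376, 0.524, -0.006, -0.39, 0.001]
```

>>> apply_moves --pt "-0.03 0.07 -0.06 0 -0.1 0" --pt "-0.06 0.15 -0.13 0 -0.2 0" --pt "-0.1 0.25 -0.22 0 -0.3 0" --pt "-0.151 0.37 -0.323 -0.007 -0.389 0" --pt "-0.151 0.37 -0.323 -0.007 -0.389 0" --pt "-0.151 0.37 -0.323 -0.007 -0.389 0" --pt "-0.151 0.37 -0.323 -0.007 -0.389 0" --hand -1

```text
time_s: 16.98
tcp_pos: [0.6189, 0.1091, 0.2471]
eef_rot: [179.8, -0.3, -105.9]
contact_force: [0.7, -0.2, 0.0]
gripper_width: 0.0648
```

```bash
python3 - <<'E'
from h import *
show()
print(row(dw([-28,0,120]),RC))
E
```

```text
t 16.98 tcp [0.6189 0.1091 0.2471] dock [-138.6   -0.4  247.1] rpy [ 179.8   -0.3 -105.9] F [ 0.7 -0.2  0. ] w 0.0648 j [ 28.  16.  -4.   0. -71. -44.]
[0.55, -0.004, 0.638, 0.002, -0.003, 0.001]
```

>>> apply_moves --pt "0.15 0 0.16 0 0 0" --pt "0.3 0 0.32 0 0 0" --pt "0.45 0 0.5 0 0 0" --pt "0.54 -0.004 0.638 0.002 -0.003 0" --pt "0.54 -0.004 0.638 0.002 -0.003 0" --pt "0.54 -0.004 0.638 0.002 -0.003 0"

```text
time_s: 17.73
tcp_pos: [0.5901, 0.005, 0.12]
eef_rot: [180.0, -0.0, -105.9]
contact_force: [0.4, -0.1, -0.3]
gripper_width: 0.0875
```

```bash
python3 - <<'E'
from h import *
show()
print(row(dw([-30,0,16]),RC))
for n in('top','side'):
    p,d=imaging.capture(n); cv2.imwrite(n+'9.png',p)
cv2.imwrite('pics/v9.png',np.hstack([cv2.resize(cv2.imread('side9.png')[140:260,140:260],(400,400)),cv2.resize(cv2.imread('top9.png')[120:200,180:260],(400,400))]))
E
```

```text
t 17.73 tcp [0.5901 0.005  0.12  ] dock [-30.5   0.6 120. ] rpy [ 180.    -0.  -105.9] F [ 0.4 -0.1 -0.3] w 0.0875 j [ 19.  18. -18.   0. -54. -35.]
[0.002, 0.003, 0.52, 0.0, -0.0, 0.001]
```

View pics/v9.png

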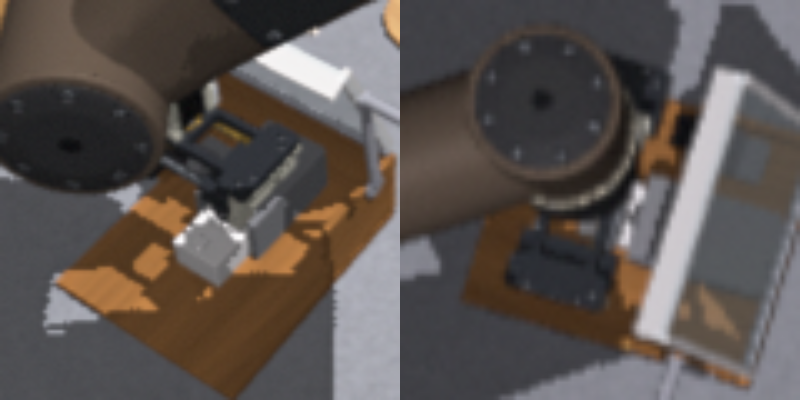

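>>> apply_moves --pt "0 0.002 0.15 0 0 0" --pt "0.002 0.003 0.3 0 0 0" --pt "0.002 0.003 0.42 0 0 0" --pt "0.002 0.003 0.48 0 0 0" --pt "0.002 0.003 0.513 0 0 0" --pt "0.002 0.003 0.513 0 0 0" --pt "0.002 0.003 0.513 0 0 0"

```text
time_s: 18.7
tcp_pos: [0.5905, 0.0055, 0.0191]
eef_rot: [-179.9, 0.1, -105.9]
contact_force: [0.3, -0.3, 0.5]
gripper_width: 0.0874
```

```bash
python3 - <<'E'
from h import *
show()
E
```

```text
t 18.7 tcp [0.5905 0.0055 0.0191] dock [-31.1   0.8  19.1] rpy [-1.799e+02  1.000e-01 -1.059e+02] F [ 0.3 -0.3  0.5] w 0.0874 j [ 19.  25. -24.   0. -41. -35.]
```

>>> apply_moves --pt "0 0 0 0 0 0" --pt "0 0 0 0 0 0" --pt "0 0 0 0 0 0" --pt "0 0 0 0 0 0" --pt "0 0 0 0 0 0" --pt "0 0 0 0 0 0" --pt "0 0 0 0 0 0" --pt "0 0 0 0 0 0" --hand 1 --grip_force 20

```text
time_s: 19.7
tcp_pos: [0.5905, 0.0055, 0.0192]
eef_rot: [-179.9, 0.1, -105.9]
contact_force: [0.4, -0.1, 1.7]
gripper_width: 0.0537
```

```bash
python3 - <<'E'
from h import *
show()
E
```

```text
t 19.7 tcp [0.5905 0.0055 0.0192] dock [-31.1   0.9  19.2] rpy [-1.799e+02  1.000e-01 -1.059e+02] F [ 0.4 -0.1  1.7] w 0.0537 j [ 19.  25. -24.   0. -41. -35.]
```

>>> apply_moves --pt "-0.04 0 0 0 0 0" --pt "-0.1 0 0 0 0 0" --pt "-0.17 0 0 0 0 0" --pt "-0.25 0 0 0 0 0" --pt "-0.33 0 0 0 0 0" --pt "-0.38 0 0 0 0 0" --pt "-0.38 0 -0.02 0 0 0" --pt "-0.4 0 -0.1 0 0 0" --pt "-0.4 0 -0.2 0 0 0" --pt "-0.4 0 -0.3 0 0 0" --grip_force 30

```text
time_s: 20.95
tcp_pos: [0.6124, 0.0822, 0.0809]
eef_rot: [-179.9, 0.1, -105.9]
contact_force: [0.7, 0.9, -1.5]
gripper_width: 0.054
```

```bash
python3 - <<'E'
from h import *
show()
for n in('top','side'):
    p,d=imaging.capture(n); cv2.imwrite(n+'10.png',p)
cv2.imwrite('pics/v10.png',np.hstack([cv2.resize(cv2.imread('side10.png')[110:290,100:280],(400,400)),cv2.resize(cv2.imread('top10.png')[110:210,170:270],(400,400))]))
E
```

```text
t 20.95 tcp [0.6124 0.0822 0.0809] dock [-110.9    0.8   80.9] rpy [-1.799e+02  1.000e-01 -1.059e+02] F [ 0.7  0.9 -1.5] w 0.054 j [ 26.  22. -17.   0. -50. -42.]
```

View pics/v10.png

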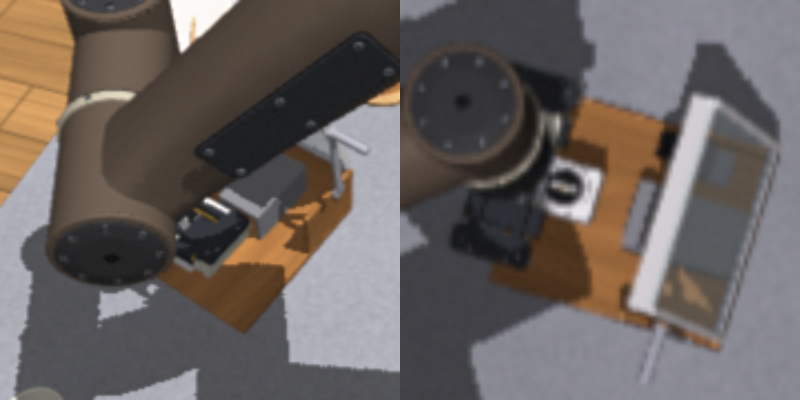

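>>> apply_moves --pt "0 0 -0.15 0 0 0" --pt "0 0 -0.35 0 0 0" --pt "0 0 -0.6 0 0 0" --pt "0 0 -0.85 0 0 0" --pt "0 0 -1 0 0 0" --pt "0 0 -1 0 0 0" --pt "0 0 -1 0 0 0"

```text
time_s: 21.92
tcp_pos: [0.6119, 0.0821, 0.2817]
eef_rot: [-179.7, 0.2, -105.9]
contact_force: [0.5, -0.2, -1.4]
gripper_width: 0.0541
```

```bash
python3 - <<'E'
from h import *
show()
for n in('top','side'):
    p,d=imaging.capture(n); cv2.imwrite(n+'11.png',p)
    hsv=cv2.cvtColor(p,cv2.COLOR_BGR2HSV); m=cv2.inRange(hsv,(5,70,40),(25,255,255))
    k,l,st,c=cv2.connectedComponentsWithStats(m)
    for j in range(1,k):
        if 300<st[j,4]<1500:
            cs,_=cv2.findContours((l==j).astype(np.uint8),0,2); b=max(cs,key=len)
            h=cv2.convexHull(b)[:,0]; Q=np.array([onz(n,u,v,.01) for u,v in h])
            (x,y),rr=cv2.minEnclosingCircle(Q[:,:2].astype(np.float32)); print(n,st[j],x,y,rr, onz(n,*c[j],.01))
cv2.imwrite('pics/v11.png',np.hstack([cv2.resize(cv2.imread('side11.png')[70:270,150:350],(400,400)),cv2.resize(cv2.imread('top11.png')[100:260,180:400],(400,290)).copy() if 0 else cv2.resize(cv2.imread('top11.png')[110:290,200:380],(400,400))]))
E
```

```text
t 21.93 tcp [0.6119 0.0821 0.2817] dock [-110.7    0.3  281.7] rpy [-179.7    0.2 -105.9] F [ 0.5 -0.2 -1.4] w 0.0541 j [ 26.  13.  -2.   0. -74. -42.]
top [ 192  132   48   60 1418] 0.5907639265060425 0.01344031747430563 0.13780567049980164 [0.58616803 0.02761276 0.01      ]
top [301 175  30  30 713] 0.476528137922287 -0.40143513679504395 0.06478238850831985 [ 0.47644909 -0.40185763  0.01      ]
top [366 174  30  31 718] 0.481555312871933 -0.6777518391609192 0.06506659835577011 [ 0.48148125 -0.67816788  0.01      ]
top [318 228  30  31 729] 0.2481623739004135 -0.47430652379989624 0.06470324844121933 [ 0.24795539 -0.47446147  0.01      ]
top [405 374  63  10 459] -0.3121701180934906 -0.9065442085266113 0.1305367648601532 [-0.31225708 -0.89467985  0.01      ]
side [443 127  59 113 582] -0.25646913051605225 -0.47293004393577576 0.32715487480163574 [-0.24339944 -0.45510371  0.01      ]
side [255 134  34  24 645] 0.4740371108055115 -0.399267315864563 0.06775199621915817 [ 0.47527343 -0.39678848  0.01      ]
side [317 134  34  24 647] 0.2464204877614975 -0.4717717170715332 0.06729880720376968 [ 0.24678807 -0.4697937   0.01      ]
```

View pics/v11.png

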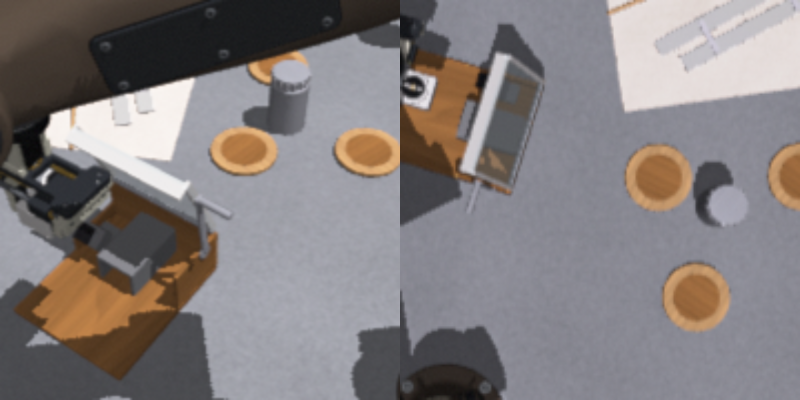

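```bash
cat >> h.py <<'E'
CO=np.array([.475,-.399,0])
def tgt(z,off=.030): return CO-DX*off+np.array([0,0,z])
E
python3 - <<'E'
from h import *
print(tgt(.35),row(tgt(.345),RC))
E
```

```text
[ 0.48326912 -0.37016215  0.35      ] [2.349, -0.002, -0.327, -0.003, 0.002, 0.001]
```

>>> apply_moves --pt "0 0 -0.1 0 0 0" --pt "0 0 -0.25 0 0 0" --pt "0.05 0 -0.32 0 0 0" --pt "0.2 0 -0.32 0 0 0" --pt "0.36 0 -0.32 0 0 0" --pt "0.52 0 -0.32 0 0 0" --pt "0.68 0 -0.32 0 0 0" --pt "0.84 0 -0.32 0 0 0" --pt "1 0 -0.32 0 0 0"

```text
time_s: 23.15
tcp_pos: [0.5557, -0.1118, 0.3434]
eef_rot: [-179.9, 0.2, -105.9]
contact_force: [1.0, -0.3, -0.7]
gripper_width: 0.0539
```

```bash
python3 - <<'E'
from h import *
show()
print(row(tgt(.345),RC))
E
```

```text
t 23.15 tcp [ 0.5557 -0.1118  0.3434] dock [ 9.120e+01 -2.000e-01  3.434e+02] rpy [-179.9    0.2 -105.9] F [ 1.  -0.3 -0.7] w 0.0539 j [  8.   7.  -2.  -0. -81. -24.]
[1.341, -0.006, -0.012, -0.001, 0.002, 0.001]
```

>>> apply_moves --pt "0.16 0 0 0 0 0" --pt "0.32 0 0 0 0 0" --pt "0.48 0 0 0 0 0" --pt "0.64 0 0 0 0 0" --pt "0.8 0 0 0 0 0" --pt "0.92 0 0 0 0 0" --pt "1 0 0 0 0 0" --pt "1 0 0 0 0 0"

```text
time_s: 24.15
tcp_pos: [0.5002, -0.305, 0.3421]
eef_rot: [-179.9, 0.2, -106.0]
contact_force: [0.7, 0.6, -1.5]
gripper_width: 0.0537
```

```bash
python3 - <<'E'
from h import *
show()
print(row(tgt(.12),RC))
E
```

```text
t 24.15 tcp [ 0.5002 -0.305   0.3421] dock [ 2.922e+02 -3.000e-01  3.421e+02] rpy [-179.9    0.2 -106. ] F [ 0.7  0.6 -1.5] w 0.0537 j [-12.   9.   0.  -0. -81.  -4.]
[0.34, -0.007, 1.109, -0.001, 0.002, 0.0]
```

>>> apply_moves --pt "0.15 0 0.1 0 0 0" --pt "0.3 -0.004 0.25 0 0 0" --pt "0.34 -0.007 0.45 0 0.002 0" --pt "0.34 -0.007 0.65 0 0.002 0" --pt "0.34 -0.007 0.85 0 0.002 0" --pt "0.34 -0.007 0.95 0 0.002 0" --pt "0.34 -0.007 1 0 0.002 0" --pt "0.34 -0.007 1 0 0.002 0"

```text
time_s: 25.15
tcp_pos: [0.4833, -0.3699, 0.1416]
eef_rot: [-180.0, -0.0, -106.0]
contact_force: [-0.1, 0.2, -1.6]
gripper_width: 0.0541
```

```bash
python3 - <<'E'
from h import *
show()
for n in('top','side'):
    p,d=imaging.capture(n); cv2.imwrite(n+'12.png',p); np.save(n+'12d.npy',d)
cv2.imwrite('pics/v12.png',np.hstack([cv2.resize(cv2.imread('side12.png')[60:260,160:360],(400,400)),cv2.resize(cv2.imread('top12.png')[110:290,200:380],(400,400))]))
E
```

```text
t 25.15 tcp [ 0.4833 -0.3699  0.1416] dock [359.2   1.3 141.6] rpy [-180.   -0. -106.] F [-0.1  0.2 -1.6] w 0.0541 j [-19.  18. -15.   0. -57.   3.]
```

View pics/v12.png

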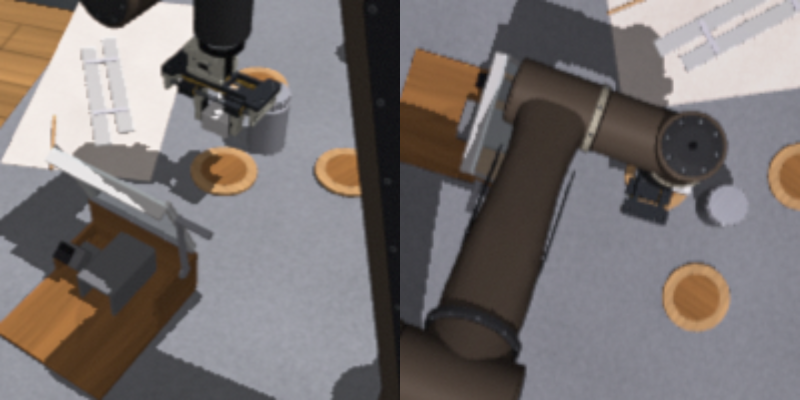

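```bash
python3 - <<'E'
from h import *
P=cloud('top',np.load('top12d.npy')); Q=DR.inv().apply((P-DO).reshape(-1,3)).reshape(P.shape)*1000
for cx,cy in [(520,80),(525,95),(550,100),(580,110),(620,120),(690,145),(510,150),(490,200),(470,270)]:
    u=int(200+(cx-400)*.45);v=int(110+cy*.45); print(u,v,Q[v,u].round())
m=(Q[...,2]>270); q=Q[m&(Q[...,0]>-100)&(Q[...,0]<180)&(abs(Q[...,1])<200)]; print(q.min(0),q.max(0))
Ps=cloud('side',np.load('side12d.npy')); Qs=DR.inv().apply((Ps-DO).reshape(-1,3)).reshape(P.shape)*1000
m=(np.load('side12d.npy')>0)&(Qs[...,2]>200)&(Qs[...,0]>-50)&(Qs[...,0]<400)&(abs(Qs[...,1])<350); q=Qs[m]
for a in range(0,400,40):
    s=q[(q[:,0]>=a)&(q[:,0]<a+40)&(q[:,2]>265)]
    if len(s): print(a,len(s),s[s[:,2].argmin()].round())
E
```

```text
254 146 [111.  20. 571.]
256 152 [122.   5. 563.]
267 155 [157.   6. 566.]
281 159 [201.   6. 566.]
299 164 [258.   7. 566.]
330 175 [356.  -1. 584.]
249 177 [125. -79. 614.]
240 200 [ 122. -153.  673.]
231 231 [ 125. -240.  738.]
[  98.36422921 -199.97646184  513.42715658] [ 179.98952615   59.18503116 1928.57998784]
80 4485 [103.  11. 473.]
120 1270 [134. -22. 488.]
160 71 [171. -26. 489.]
200 61 [222.  49. 552.]
240 31 [252.  29. 561.]
280 442 [319.  32. 301.]
320 756 [339.  34. 265.]
360 81 [368. -10. 266.]
```

```bash
python3 - <<'E'
from h import *
p=cv2.imread('side12.png')[90:170,230:320]
cv2.imwrite('pics/z12.png',cv2.resize(p,None,fx=7,fy=7,interpolation=cv2.INTER_CUBIC))
print(row(tgt(.03),RC))
E
```

```text
[-0.0, 0.005, 0.565, -0.002, -0.0, 0.0]
```

View pics/z12.png

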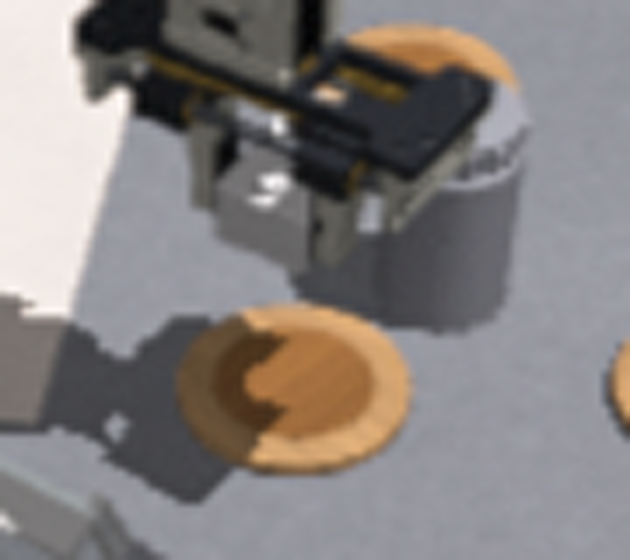

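```bash
python3 - <<'E'
from h import *
p,R,s=cur()
for c,z in [((218,230),.1344),((219,178),.1704)]:
    w=onz('side',230+(c[0]+.5)/7-.5,90+(c[1]+.5)/7-.5,z); print(w, 'tool frame rel',(R.inv().apply(w-p)*1000).round(1))
E
```

```text
[ 0.51219227 -0.37039123  0.1344    ] tool frame rel [ -7.8 -27.1   8.6]
[ 0.51122799 -0.36734997  0.1704    ] tool frame rel [-10.4 -25.5 -27.4]
```

>>> apply_moves --pt "0 0.002 0.1 0 0 0" --pt "0 0.005 0.2 0 0 0" --pt "0 0.005 0.3 0 0 0" --pt "0 0.005 0.4 0 0 0" --pt "0 0.005 0.48 0 0 0" --pt "0 0.005 0.54 0 0 0" --pt "0 0.005 0.54 0 0 0" --pt "0 0.005 0.54 0 0 0"

```text
time_s: 26.25
tcp_pos: [0.4837, -0.3705, 0.0355]
eef_rot: [-179.8, -0.1, -105.9]
contact_force: [0.4, -0.4, -0.9]
gripper_width: 0.054
```

```bash
python3 - <<'E'
from h import *
show()
for n in('top','side'):
    p,d=imaging.capture(n); cv2.imwrite(n+'13.png',p)
p=cv2.imread('side13.png')[110:190,230:320]
cv2.imwrite('pics/z13.png',cv2.resize(p,None,fx=7,fy=7,interpolation=cv2.INTER_CUBIC))
p=cv2.imread('top13.png')[150:230,280:370]
cv2.imwrite('pics/tz13.png',cv2.resize(p,None,fx=7,fy=7,interpolation=cv2.INTER_CUBIC))
E
```

```text
t 26.25 tcp [ 0.4837 -0.3705  0.0355] dock [359.7   1.9  35.5] rpy [-1.798e+02 -1.000e-01 -1.059e+02] F [ 0.4 -0.4 -0.9] w 0.054 j [-19.  25. -21.   0. -44.   3.]
```

View pics/z13.png

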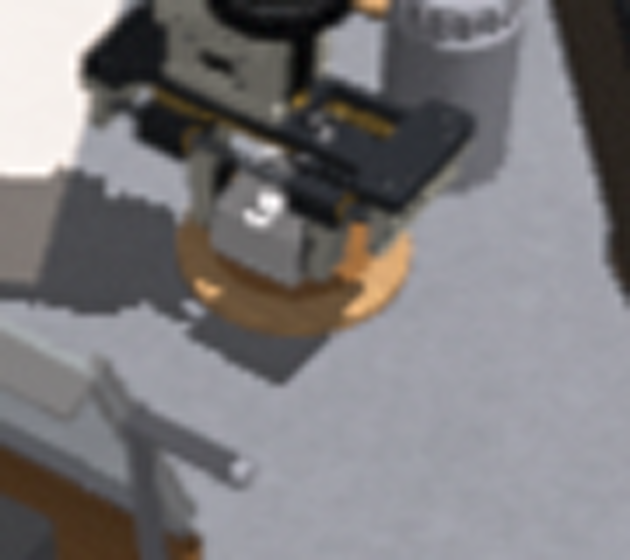

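View pics/tz13.png

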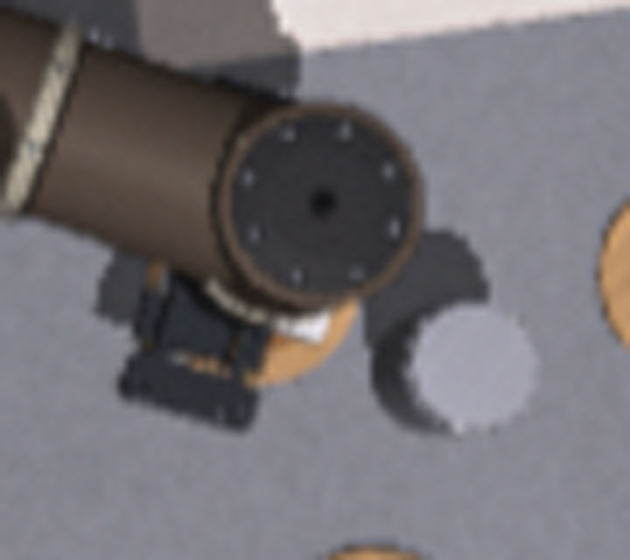

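```bash
python3 - <<'E'
from h import *
p,R,s=cur()
def f(n,c,o,z,ref):
    w=onz(n,o[0]+(c[0]+.5)/7-.5,o[1]+(c[1]+.5)/7-.5,z); print(n,c,w.round(4),'tool',(R.inv().apply(w-p)*1000).round(1),'rel coaster dock',(DR.inv().apply(w-np.r_[ref,z])*1000).round(1))
f('side',(213,258),(230,110),.0283,(.474,-.399))
f('side',(293,285),(230,110),.0283,(.474,-.399))
f('side',(222,183),(230,110),.0643,(.474,-.399))
f('top',(318,342),(280,150),.0643,(.4765,-.4016))
f('top',(329,312),(280,150),.0643,(.4765,-.4016))
E
```

```text
side (213, 258) [ 0.5096 -0.3583  0.0283] tool [-18.9 -21.5   7.4] rel coaster dock [-49.  23.  -0.]
side (293, 285) [ 0.4628 -0.3519  0.0283] tool [-12.1  25.3   7.3] rel coaster dock [-42.1 -23.7  -0. ]
side (222, 183) [ 0.5115 -0.3785  0.0643] tool [  0.1 -29.  -28.5] rel coaster dock [-30.   30.4  -0. ]
top (318, 342) [ 0.4356 -0.4331  0.0643] tool [ 73.5  28.9 -28.7] rel coaster dock [ 41.5 -30.6   0. ]
top (329, 312) [ 0.4535 -0.4396  0.0643] tool [ 74.8   9.9 -28.6] rel coaster dock [ 42.9 -11.6   0. ]
```

>>> apply_moves --pt "0.008 -0.005 0.02 0 0 0" --pt "0.008 -0.005 0.04 0 0 0" --pt "0.008 -0.005 0.055 0 0 0" --pt "0.008 -0.005 0.07 0 0 0" --pt "0.008 -0.005 0.08 0 0 0" --pt "0.008 -0.005 0.085 0 0 0" --pt "0.008 -0.005 0.085 0 0 0"

```text
time_s: 27.22
tcp_pos: [0.4844, -0.3723, 0.0187]
eef_rot: [-179.8, -0.1, -106.0]
contact_force: [-1.0, 0.3, -2.1]
gripper_width: 0.054
```

```bash
python3 - <<'E'
from h import *
show()
E
```

```text
t 27.23 tcp [ 0.4844 -0.3723  0.0187] dock [361.3   3.   18.7] rpy [-1.798e+02 -1.000e-01 -1.060e+02] F [-1.   0.3 -2.1] w 0.054 j [-19.  26. -21.   0. -42.   3.]
```

>>> apply_moves --pt "0 0 0.004 0 0 0" --pt "0 0 0.007 0 0 0" --pt "0 0 0.01 0 0 0" --pt "0 0 0.01 0 0 0"

```text
time_s: 27.72
tcp_pos: [0.4844, -0.3724, 0.0172]
eef_rot: [-179.8, -0.1, -105.9]
contact_force: [-2.4, 1.3, 4.6]
gripper_width: 0.0542
```

```bash
python3 - <<'E'
from h import *
show()
E
```

```text
t 27.73 tcp [ 0.4844 -0.3724  0.0172] dock [361.3   3.   17.2] rpy [-1.798e+02 -1.000e-01 -1.059e+02] F [-2.4  1.3  4.6] w 0.0542 j [-19.  26. -21.   0. -42.   3.]
```

>>> apply_moves --pt "0 0 0 0 0 0" --pt "0 0 0 0 0 0" --pt "0 0 0 0 0 0" --pt "0 0 0 0 0 0" --pt "0 0 0 0 0 0" --pt "0 0 0 0 0 0" --pt "0 0 -0.05 0 0 0" --pt "0 0 -0.15 0 0 0" --pt "0 0 -0.35 0 0 0" --pt "0 0 -0.6 0 0 0" --pt "0 0 -0.85 0 0 0" --pt "0 0 -1 0 0 0" --hand -1

```text
time_s: 29.22
tcp_pos: [0.4843, -0.3724, 0.2212]
eef_rot: [-179.5, -0.1, -105.9]
contact_force: [0.2, -1.0, -0.1]
gripper_width: 0.0877
```

>>> apply_moves --pt "-0.1 0 -0.25 0 0 0" --pt "-0.2 0 -0.5 0 0 0" --pt "-0.4 0 -0.6 0 0 0" --pt "-0.6 0 -0.6 0 0 0" --pt "-0.8 0 -0.6 0 0 0" --pt "-0.8 0 -0.6 0 0 0"

```text
time_s: 29.98
tcp_pos: [0.5276, -0.216, 0.3419]
eef_rot: [-179.5, -0.1, -105.8]
contact_force: [0.1, 0.0, -0.1]
gripper_width: 0.0872
```

```bash
python3 - <<'E'
from h import *
show()
for n in('top','side'):
    p,d=imaging.capture(n); cv2.imwrite(n+'14.png',p); np.save(n+'14d.npy',d)
a=cv2.imread('side14.png')[80:280,150:350]; b=cv2.imread('top14.png')[110:230,270:390]
cv2.imwrite('pics/v14.png',np.hstack([cv2.resize(a,(400,400)),cv2.resize(b,(400,400),interpolation=cv2.INTER_CUBIC)]))
E
```

```text
t 29.98 tcp [ 0.5276 -0.216   0.3419] dock [199.1   1.4 341.9] rpy [-1.795e+02 -1.000e-01 -1.058e+02] F [ 0.1  0.  -0.1] w 0.0872 j [ -2.   7.  -2.   0. -80. -13.]
```

View pics/v14.png

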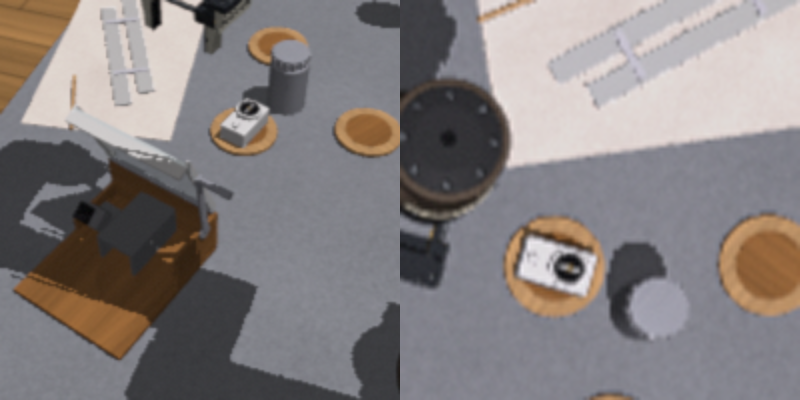

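```bash
python3 - <<'E'
from h import *
for n,box in(('top',(298,171,336,208)),('side',(250,125,292,160))):
    im=cv2.imread(n+'14.png'); hsv=cv2.cvtColor(im,cv2.COLOR_BGR2HSV)
    M=np.zeros(im.shape[:2],np.uint8); M[box[1]:box[3],box[0]:box[2]]=1
    c=cv2.inRange(hsv,(5,70,40),(25,255,255))*M
    k,l,st,ce=cv2.connectedComponentsWithStats(c); c=(c>0).astype(np.uint8)
    h=np.argwhere(c)[:,::-1].astype(np.int32); h=cv2.convexHull(h)[:,0]
    Q=np.array([onz(n,u,v,.01)[:2] for u,v in h],np.float32); cc,rr=cv2.minEnclosingCircle(Q)
    w=cv2.inRange(hsv,(0,0,150),(180,45,255))*M
    if n=='top':
        pts=np.argwhere(w>0)[:,::-1]; k,l,st,ce=cv2.connectedComponentsWithStats(w); j=1+st[1:,4].argmax()
        pts=np.argwhere(l==j)[:,::-1]; W=np.array([onz(n,u,v,.047)[:2] for u,v in pts],np.float32); print('n',len(pts),cv2.minAreaRect(W))
        r_=cv2.minAreaRect(W); print('offset mm',(np.array(r_[0])-cc)*1000)
    print(n,cc,rr)
for n in('top','side'):
    pass
a=cv2.imread('top0.png');b=cv2.imread('top14.png')
cv2.imwrite('pics/cmp.png',np.vstack([a[100:230,100:300],b[100:230,100:300]]).repeat(2,0).repeat(2,1))
z=cv2.imread('side14.png')[120:165,245:300]; cv2.imwrite('pics/z14.png',cv2.resize(z,None,fx=10,fy=10,interpolation=cv2.INTER_CUBIC))
E
```

```text
n 211 ((0.47392985224723816, -0.40101730823516846), (0.08988352864980698, 0.0545024611055851), 74.210205078125)
offset mm [-2.59354711  0.29325485]
top (0.47652339935302734, -0.4013105630874634) 0.06474845111370087
side (0.47790539264678955, -0.3990139961242676) 0.06786996126174927
```

View pics/z14.png

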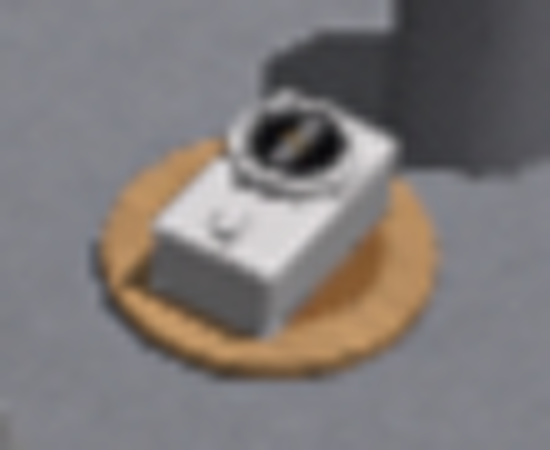

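View pics/cmp.png

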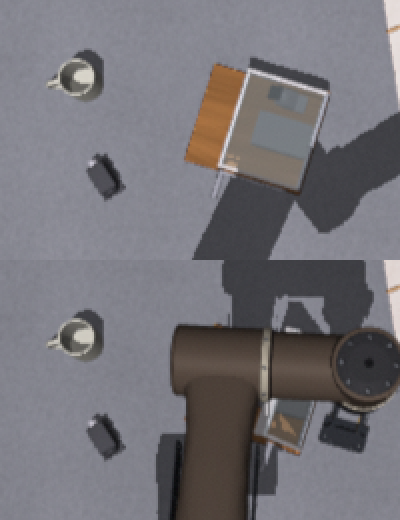

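```bash
python3 - <<'E'
from h import *
show(); print(r.close_job())
E
```

```text
t 30.07 tcp [ 0.5272 -0.2178  0.3416] dock [200.9   1.5 341.6] rpy [-1.795e+02 -1.000e-01 -1.059e+02] F [-0.2 -0.3 -0.2] w 0.0877 j [ -3.   7.  -2.   0. -80. -13.]
the job is handed in; nothing more can be done
None
```

The compass is out of its dock and stands upright on the leftmost coaster. I handed the job in at about 30 s of the 64 s allowed.

**What I did:** I flipped the stay up by its peg until it hit its stop, about 38 N at the peg against the stop. I then pressed the key along its slanted line until it stopped, at 22.0 mm of travel. I gripped the ejected compass across its 54 mm, drew it straight out and carried it over the cover. I lowered it until it touched with about 5 N, let go and moved clear.

**Last checks:**
- **Compass:** the top camera puts its centre about 2.6 mm from the coaster's centre, and the side view shows it upright.
- **Cover:** it is still propped open.
- **Bystanders:** by eye, the mug and sharpener are where they were in the first picture, and the caddy looks untouched beside the coaster.
- **Tool:** it touches nothing, with forces near zero.

**What disagreed:**
- **Dock:** the cameras placed it about 3 mm off from where gripping the peg showed it to be, so I used the peg.
- **Coaster:** the top and side views differed by 2 to 3 mm.
- **Just before lowering the compass:** the two views differed by about 4 mm on where it sat over the coaster, so I moved it about 2 mm between them.

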